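# Sort two gauged sleeves: reject to the wire basket, good one to the parts tray

### The arm

A 7-joint arm with a two-finger parallel gripper is mounted at the origin on the work surface. World frame = base frame: x ahead of the robot, y to its left, z up, the work surface at z = 0. Lengths are in m, angles in rad, forces in N, time in s.
With the tool pointing down it reaches from about 0.4 to 0.85 m from the base axis. Payload 4.5 kg.
Tool frame: the origin (TCP) lies midway between the tips of the shut fingers; the grasp point (between the pads) lies 19 mm behind it; z points along the fingers, y is the line along which they close (so a half turn about z gives the same grasp; the last joint's range is limited). The gripper opens to 88 mm and grips with 3 to 60 N. Pads are 18 mm wide; open, the fingers measure 123 mm over their backs; the gripper's body (75 mm by 187 mm) begins 45 mm behind the grasp point.
Start: joints at [-1.308, 0.689, -0.195, 1.565, 0.157, 0.902, -0.215], TCP at [0.142, 0.609, 0.239] pointing down, gripper open.
Joint ranges: [-3.01, 3.01], [-0.46, 2.08], [-1.47, 1.51], [0.13, 2.56], [-1, 4.14], [0.04, 2.09], [-2.66, 2.66]. Speed limits (rad/s): [2.57, 2.57, 3.14, 3.14, 3.14, 3.14, 3.14].

### API

Orientations are given as a unit quaternion [x, y, z, w].
In Python, from plant import r gives the robot as it stands.
- The arm moves only by the tool move_arm, never from a script. Its argument "targets" is a list that holds one entry, the list of rows, each a list of 7 numbers: the opening, from 0 (shut) to 1 (fully open), then the shift along the tool's x, y, z in mm, then the turn, a rotation vector about the tool's x, y, z in degrees. In form: [[[claw, dx, dy, dz, ax, ay, az], ...]]. A call has 1 to 10 rows; each row is the pose to reach, as a shift and turn from the pose commanded when the call began, along the tool's axes at that moment; what a row does not reach only later rows make up. A row lasts 1/8 s, in which the tool goes at most 62.5 mm and 10.7 degrees, less where a joint would pass 70% of its speed; a pose out of reach is approached as far as the arm can. A call with a gripper value outside its range is refused whole. The fingers move at their own pace and stop on an object; "newtons" is the grip in N (left out, the last holds). Time passes only in rows, so rows that repeat a pose let the fingers close. It gives the time, the measured TCP pose, the force, the opening and the grip force at its end, in the units of the state.
- r.get_state(): the state, without advancing time (a new reading comes with each control period).
- r.snapshot(name): name is "scene" or "top"; returns the picture (384x512x3 uint8, red, green, blue); there is no depth.
- r.camera_info(name): a dict with "fx", "fy", "cx", "cy" (pixels), "R" (3x3) and "t" (3): a world point X has camera coordinates R X + t. Camera axes: x right, y down, z forward; pixel columns grow to the right and rows downward; lengths in m; the calibration is good to about 2 mm. A picture is of the moment at which its call begins. camera_info takes no time and is no camera call.
- r.finish_job(): hands the job in; it is judged then, once.
The state is a dict: "clock": time; "q": joint angles; "qd": joint speeds; "joint_torque": joint torques, N m; "tool_pos": TCP position; "eef_rot": TCP orientation; "contact_force": force on the tool from outside, world axes, zero at the start; "moment": the same for the moment, N m; "opening": opening from 0.0 (shut) to 1.0 (fully open); "finger_force": force on a finger pad.
Only numpy, scipy, OpenCV 4.12 (cv2) and the standard library are available. Lean on these libraries where they do the work, as an engineer would, in place of code of your own. Each camera call takes 0.05 s, during which the arm holds its last target. There are 200 camera calls.

### The job

Two steel sleeves have just been tried on the stepped pins of the gauge. The one that stands proud, stopped halfway on the step of its pin, has failed: drop it into the wire reject basket. The one that went all the way down to the gauge's base has passed: stand it upright on the floor of the shallow metal parts tray beside the sleeve already there, without knocking that one over, and leave the tools and other things on the bench where they lie.

Things in the scene. Friction and masses are not known exactly. Their poses are not given: they have to be found in the camera images.
- sleeve_proud: the failed steel sleeve: a plain tube, outside diameter 44 mm, 50 mm tall, bore 22 mm, 0.2 to 0.45 kg. It starts upright on one of the two gauge pins, resting on the pin's step, so its underside is 30 mm above the gauge's base plate (its top at 105 mm above the bench). Origin: centre of its underside, z along its axis, up at the start
- sleeve_proud_mid (a point): the centre of the failed sleeve, on its axis, half way up (25 mm from either end)
- sleeve_home: the passed steel sleeve: the same outside, 44 mm diameter and 50 mm tall, but bore 32 mm, 0.2 to 0.45 kg. It starts upright on the other gauge pin, standing on the base plate (its top at 75 mm above the bench). Which pin it is on varies. Origin: centre of its underside, z along its axis, up at the start
- sleeve_home_mid (a point): the centre of the passed sleeve, on its axis, half way up (25 mm from either end)
- gauge: the fixed gauge: grey base plate 80 (x) by 210 (y) by 25 mm thick, two equal upright pins at y = +65 and -65 mm, each 28 mm in diameter for 30 mm above the plate, then 19 mm for 30 mm more (tip 85 mm above the bench). Lift sleeves straight up: the failed one 30 mm, the passed one 60 mm, to clear the pin. Origin: centre of the plate's underside, on the bench
- basket: the reject basket, fixed: a rectangular basket of steel wire, 200 mm (x) by 160 mm (y) outside, 80 mm high, open on top, floor and walls 4 mm. A short scrap pin lies in its +x half. It and the tray change sides from one start to the next. Origin: centre of its underside, on the bench
- tray: the parts tray, fixed: a shallow rectangular sheet-metal tray, 240 mm (x) by 170 mm (y) outside, 40 mm high, open on top, floor and walls 3 mm. Origin: centre of its underside, on the bench
- tray_free (a point): a good spot in the tray's empty part: on the tray's floor (3 mm above the bench), 45 mm from the tray's centre towards its -x end, midway between the long walls; axes as the tray's. Anywhere on the tray's floor will do
- sleeve_stock: the good sleeve already standing in the tray (44 mm outside diameter, 50 mm tall), about 65 mm from the tray's centre towards its +x end. Origin: centre of its underside
- hammer: a hammer, 300 mm long, lying beyond the gauge. Bystander
- wrench: a spanner, 200 mm long, lying beyond the gauge. Bystander
- clevis_pin: a headed steel pin, about 120 mm long and 32 mm high, lying crosswise just beyond the gauge (about 85 mm from its centre). Bystander
- nut: a large hexagon nut, 36 mm wide and 16 mm high, on the bench on the robot's side of the gauge (about 80 mm from its centre). Bystander
- grease_tin: a closed metal tin, 68 mm in diameter and 70 mm high, on the bench beyond the gauge. Bystander
Not all that is in view belongs to the job. What is shaped like the sleeve_home but turquoise is not meant.

How it is judged:
At the end, for the whole second after the job is handed in: Failed sleeve at rest (under 30 mm/s) in the wire basket, its centre within the walls and below 75 mm. Passed sleeve at rest on the tray floor, either end up, within 0.15 rad of upright, its centre 20 to 34 mm above the bench. The stock sleeve still stands in the tray, within 0.15 rad of upright (x of sleeve_proud_mid in the frame of basket between -0.1 and 0.1 m and y of sleeve_proud_mid in the frame of basket between -0.08 and 0.08 m and z of sleeve_proud_mid in the frame of basket between 0 and 0.075 m and x of sleeve_home_mid in the frame of tray between -0.12 and 0.12 m and y of sleeve_home_mid in the frame of tray between -0.085 and 0.085 m and z of sleeve_home_mid in the frame of tray between 0.02 and 0.034 m and (angle between sleeve_home's own z axis and vertical below 0.15 rad or angle between sleeve_home's own z axis and vertical above 2.99 rad) and (angle between sleeve_stock's own z axis and vertical below 0.15 rad or angle between sleeve_stock's own z axis and vertical above 2.99 rad) and x of sleeve_stock in the frame of tray between -0.12 and 0.12 m and y of sleeve_stock in the frame of tray between -0.085 and 0.085 m and z of sleeve_stock in the frame of tray between -0.003 and 0.06 m and linear speed of each of sleeve_proud, sleeve_home below 0.03 m/s); the robot touches nothing.
It fails at once if the sleeve already in the tray is tipped by more than 0.5 rad (angle between sleeve_stock's own z axis and vertical above 0.5 rad).
It fails at once if the hammer, spanner, headed pin, nut or tin is moved by more than 40 mm (distance of any of hammer, wrench, clevis_pin, nut, grease_tin from where it was at the start of the episode above 0.04 m).
It also fails if it takes over 67 s, if anything falls off the work surface, if the arm or the gripper's body presses on something with over 40 N, if the wrist force passes 120 N, or if a joint passes its speed limit or range.

## Working session

There is one attempt and no reset: what is moved stays moved. The work goes in short steps, Python scripts to look and compute and a tool call to move; the robot and the scene stay as the last step left them, time stands still between calls to the robot, and variables do not carry over. Pictures are saved under pics/ and viewed, at most 10 in all, crops included, and the job is handed in when it is done.

Besides the shell and the picture viewer there is one more tool, called after ">>>" as a command line: name --argument value ..., lists and objects as JSON in quotes. move_arm: Moves the arm, as the interface text tells. Its arguments: {"type":"object","properties":{"targets":{"type":"array","items":{"type":"array","items":{"type":"array","items":{"type":"number"}}}},"newtons":{"type":"number"}},"required":["targets"]}

```bash
mkdir -p pics; ls; python3 - <<'E'
from plant import r
import cv2,numpy as np
for n in("scene","top"):
    im=r.snapshot(n); cv2.imwrite(f"pics/{n}0.png",im[...,::-1])
    c=r.camera_info(n); print(n,{k:np.round(v,4).tolist() for k,v in c.items()})
s=r.get_state(); print({k:np.round(s[k],4).tolist() for k in("clock","tool_pos","eef_rot","opening","contact_force")})
E
```

```text
pics
scene {'fx': 460.9725, 'fy': 460.9725, 'cx': 257.1805, 'cy': 192.4839, 'R': [[0.5633, 0.826, 0.0204], [0.4492, -0.2855, -0.8466], [-0.6935, 0.486, -0.5319]], 't': [-0.3229, -0.1953, 1.575]}
top {'fx': 450.115, 'fy': 450.115, 'cx': 253.6649, 'cy': 184.8866, 'R': [[-0.0048, -0.9999, -0.0097], [-0.9891, 0.0062, -0.1469], [0.1469, 0.0089, -0.9891]], 't': [0.004, 0.5658, 1.337]}
{'clock': 0.1, 'tool_pos': [0.1417, 0.6081, 0.238], 'eef_rot': [0.1141, 0.9935, -0.0008, -0.0], 'opening': 0.9973, 'contact_force': [-1.0819, 0.7329, -0.6621]}
```

View pics/scene0.png

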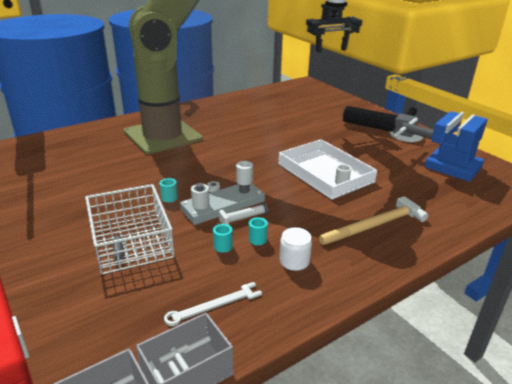

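View pics/top0.png

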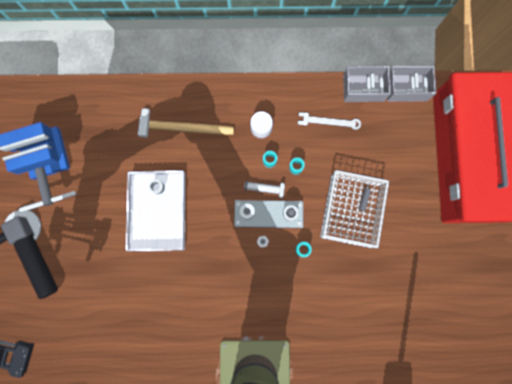

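The scene view shows candidates at (200,197) and (245,173), both grey sleeves on the gauge. The stock sleeve is in the tray at (343,174). Turquoise lookalikes are at (168,190), (223,238) and (258,232), and the nut is at (213,186). In the top view the gauge sleeves are at (248,211) and (291,211). The +y sleeve at (245,173) looks proud, so I'll check that in a crop.

```bash
python3 - <<'E'
import cv2,numpy as np
a=cv2.imread("pics/scene0.png")[145:245,160:290]; b=cv2.imread("pics/top0.png")[140:265,220:400]
a=cv2.resize(a,(520,400),interpolation=2)[:,:520]; b=cv2.resize(b,None,fx=4.4,fy=4.4,interpolation=2)
cv2.imwrite("pics/c1.png",a); cv2.imwrite("pics/c2.png",b)
E
```

```text
(no output)
```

View pics/c1.png

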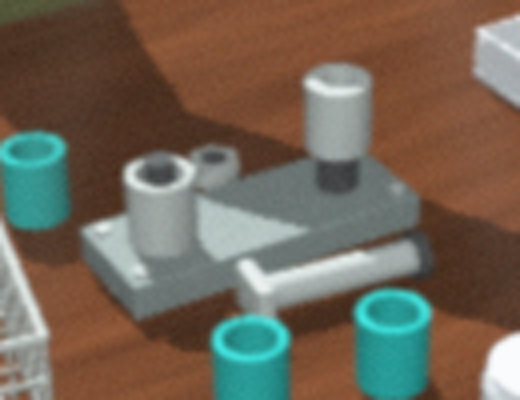

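View pics/c2.png

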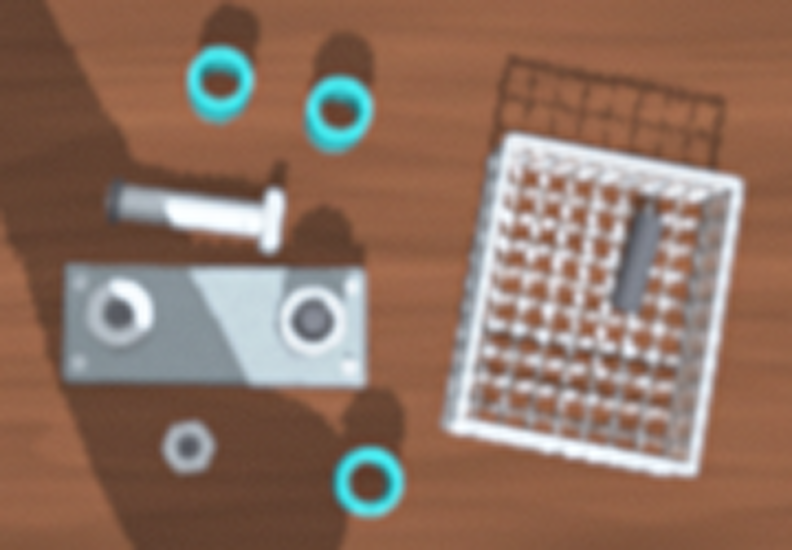

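The crops confirm it. The +y sleeve, rim centre (244.5,164) in scene and (247,211) in top, stands on the step with the dark pin visible below it, so it is the failed one. The -y sleeve, (200,187) in scene and (291,213) in top, sits on the plate, so it is the passed one. The basket is on the -y side and the tray on +y.

```bash
cat > h.py <<'E'
from plant import r
import numpy as np
from scipy.spatial.transform import Rotation as Ro
def ray(n,uv,z):
    c=r.camera_info(n);R=np.array(c["R"]);t=np.array(c["t"])
    d=R.T@np.array([(uv[0]-c["cx"])/c["fx"],(uv[1]-c["cy"])/c["fy"],1]);o=-R.T@t
    return o+d*(z-o[2])/d[2]
def go(p,yaw,frm=None):
    """yaw: angle of closing line (tool y) from world +y, tool down; prints row shift (mm) and turn (deg)"""
    s=r.get_state(); P,q=frm if frm else (s["tool_pos"],s["eef_rot"]); A=Ro.from_quat(q)
    c,sn=np.cos(yaw),np.sin(yaw)
    T=Ro.from_matrix(np.array([[-c,-sn,0],[-sn,c,0],[0,0,-1]]).T if 0 else np.column_stack([[-c,-sn,0],[-sn,c,0],[0,0,-1]]))
    d=A.inv().apply(np.array(p)-P)*1000; w=(A.inv()*T).as_rotvec(degrees=True)
    print("at",np.round(P,4),"row",np.round(d,1),np.round(w,1)); return (np.array(p),T.as_quat())
E
python3 - <<'E'
from h import *
f2=lambda p:((p[0]+.5)/4.4-.5+220,(p[1]+.5)/4.4-.5+140)
f1=lambda p:((p[0]+.5)/4-.5+160,(p[1]+.5)/4-.5+145)
print("proud",ray("top",f2((120,312)),.105),ray("scene",f1((338,76)),.105))
print("home",ray("top",f2((313,321)),.075),ray("scene",f1((160,169)),.075))
for p in((65,265),(367,267),(367,387),(65,387)): print("gauge",ray("top",f2(p),.025))
for p in((510,135),(742,182),(695,472),(447,432)): print("basket",ray("top",f2(p),.08))
for p in((128,171),(185,170),(186,250),(125,250)): print("tray",ray("top",p,.04))
for p in((279,158),(318,142),(376,174),(333,194)): print("traysc",ray("scene",p,.04))
print("stock",ray("top",(157.5,184),.053),ray("scene",(343,167),.053))
E
```

```text
proud [0.4814145  0.02035159 0.105     ] [0.47896496 0.02071094 0.105     ]
home [ 0.47733812 -0.1087325   0.075     ] [ 0.47544104 -0.10927115  0.075     ]
gauge [0.52196418 0.06080849 0.025     ]
gauge [ 0.51930678 -0.15083002  0.025     ]
gauge [ 0.43551672 -0.14908039  0.025     ]
gauge [0.43662842 0.06067998 0.025     ]
basket [ 0.60262786 -0.24411604  0.08      ]
basket [ 0.56935294 -0.39956598  0.08      ]
basket [ 0.37544543 -0.35913753  0.08      ]
basket [ 0.4025618  -0.19604598  0.08      ]
tray [0.611832   0.38903357 0.04      ]
tray [0.61381594 0.21269391 0.04      ]
tray [0.36935143 0.20536728 0.04      ]
tray [0.3702389  0.38931367 0.04      ]
traysc [0.40475217 0.19226172 0.04      ]
traysc [0.38347067 0.36228301 0.04      ]
traysc [0.62743822 0.36677861 0.04      ]
traysc [0.64109134 0.19224666 0.04      ]
stock [0.56865777 0.29367321 0.053     ] [0.56403022 0.29814097 0.053     ]
```

```bash
python3 -c "
from h import *
go((.480,.0205,.20),-.02)"
```

```text
at [0.1417 0.6081 0.238 ] row [-462.7 -495.6   38.9] [ -0.1  -0.  -12. ]
```

>>> move_arm --targets '[[[1,-60,-20,0,0,0,-3],[1,-120,-70,0,0,0,-5],[1,-160,-120,0,0,0,-7],[1,-200,-165,5,0,0,-9],[1,-240,-210,10,0,0,-12],[1,-280,-255,15,0,0,-12],[1,-320,-300,20,0,0,-12],[1,-360,-345,25,0,0,-12],[1,-400,-390,30,0,0,-12],[1,-430,-435,35,0,0,-12]]]'

```text
clock: 1.35
tool_pos: [0.463, 0.0857, 0.2034]
eef_rot: [0.01, 1.0, 0.0, 0.0]
contact_force: [1.0, 0.5, 0.5]
opening: 0.999
finger_force: 0.0
```

```bash
python3 -c "
from h import *
a=go((.480,.0205,.20),-.02)
go((.480,.0205,.066),-.02,a)"
```

```text
at [0.463  0.0857 0.2034] row [-18.2 -64.8   3.4] [0. 0. 0.]
at [0.48   0.0205 0.2   ] row [  0.   0. 134.] [0. 0. 0.]
```

>>> move_arm --targets '[[[1,-20,-40,3,0,0,0],[1,-20,-62,3,0,0,0],[1,-20,-62,3,0,0,0],[1,-20,-62,3,0,0,0]]]'

```text
clock: 1.85
tool_pos: [0.4806, 0.0267, 0.2007]
eef_rot: [0.009, 1.0, 0.001, 0.0]
contact_force: [-0.1, -0.4, 0.1]
opening: 0.999
finger_force: 0.0
```

```bash
python3 - <<'E'
from h import *
import cv2
go((.480,.0205,.066),-.02)
cv2.imwrite("pics/s1.png",cv2.resize(np.hstack([r.snapshot(n)[120:270,150:300] for n in("scene","top")])[...,::-1],(800,400),interpolation=2))
E
```

```text
at [0.4806 0.0267 0.2007] row [  0.5  -6.3 134.7] [0.1 0.  0.1]
```

View pics/s1.png

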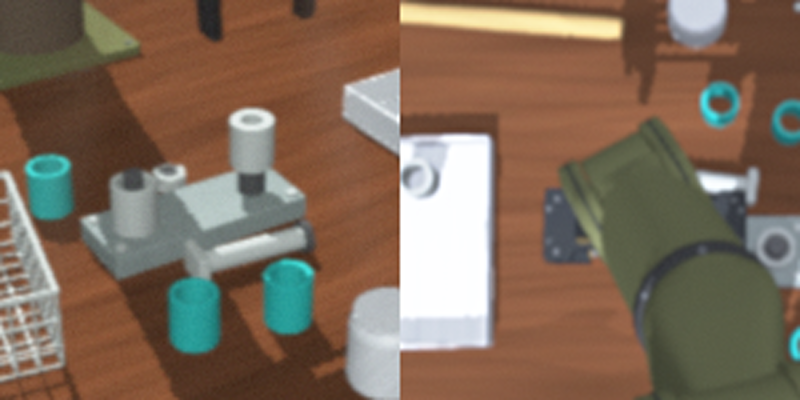

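The picture shows the fingers poised either side of and above the proud sleeve (scene crop 210 and 302 against the sleeve at 252). I'll descend onto it.

>>> move_arm --targets '[[[1,0,-6,30,0,0,0],[1,0,-6,65,0,0,0],[1,0,-6,100,0,0,0],[1,0,-6,130,0,0,0],[1,0,-6,134,0,0,0],[1,0,-6,134,0,0,0]]]'

```text
clock: 2.7
tool_pos: [0.4808, 0.02, 0.0672]
eef_rot: [0.009, 1.0, 0.0, 0.0]
contact_force: [0.9, 0.1, 0.7]
opening: 1.002
finger_force: 0.0
```

>>> move_arm --targets '[[[0.35,0,0,0,0,0,0],[0.35,0,0,0,0,0,0],[0.35,0,0,0,0,0,0],[0.35,0,0,0,0,0,0],[0.35,0,0,0,0,0,0],[0.35,0,0,0,0,0,0],[0.35,0,0,0,0,0,0]]]' --newtons 35

```text
clock: 3.58
tool_pos: [0.4806, 0.0192, 0.0668]
eef_rot: [0.01, 1.0, 0.0, 0.0]
contact_force: [0.5, -0.5, 3.2]
opening: 0.494
finger_force: 35.0
```

>>> move_arm --targets '[[[0.35,0,0,-15,0,0,0],[0.35,0,0,-40,0,0,0],[0.35,0,0,-75,0,0,0],[0.35,0,0,-110,0,0,0],[0.35,0,0,-125,0,0,0],[0.35,0,0,-125,0,0,0]]]'

```text
clock: 4.32
tool_pos: [0.4807, 0.019, 0.1922]
eef_rot: [0.01, 1.0, 0.0, 0.001]
contact_force: [0.2, -0.6, -3.0]
opening: 0.487
finger_force: 35.0
```

```bash
python3 - <<'E'
from h import *
a=go((.458,-.293,.19),-.22)
go((.458,-.293,.04),-.22,a)
print(r.get_state()["opening"],r.get_state()["contact_force"])
E
```

```text
at [0.4807 0.019  0.1922] row [  16.6 -312.4    2.1] [ 0.   0.1 11.5]
at [ 0.458 -0.293  0.19 ] row [  0.   0. 150.] [0. 0. 0.]
0.48658380812469537 [ 0.2010023  -0.5550089  -2.95359715]
```

>>> move_arm --targets '[[[0.35,2,-30,0,0,0,2],[0.35,4,-75,0,0,0,4],[0.35,7,-125,0,0,0,6],[0.35,10,-175,0,0,0,8],[0.35,13,-225,0,0,0,10],[0.35,15,-270,0,0,0,11.5],[0.35,17,-300,0,0,0,11.5],[0.35,17,-312,0,0,0,11.5],[0.35,17,-312,0,0,0,11.5],[0.35,17,-312,0,0,0,11.5]]]'

```text
clock: 5.58
tool_pos: [0.4579, -0.2902, 0.1914]
eef_rot: [0.108, 0.994, 0.001, -0.0]
contact_force: [-0.3, 0.2, -1.9]
opening: 0.49
finger_force: 35.0
```

```bash
python3 - <<'E'
from h import *
import cv2
go((.458,-.293,.04),-.22)
cv2.imwrite("pics/s2.png",cv2.resize(np.hstack([r.snapshot("scene")[120:300,60:240],r.snapshot("top")[120:300,240:420]])[...,::-1],(800,400),interpolation=2))
E
```

```text
at [ 0.4579 -0.2902  0.1914] row [ -0.8  -2.9 151.4] [ 0.1 -0.   0.2]
```

View pics/s2.png

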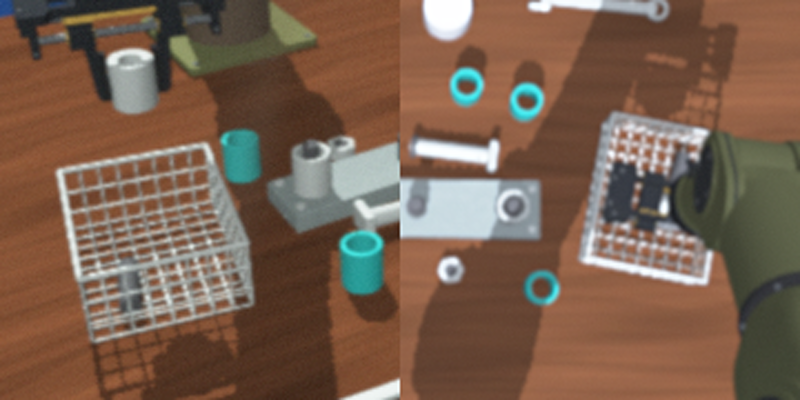

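The sleeve is held at crop (132,80) above the basket, and the top view shows the gripper centred between the basket's long walls. I'll lower it and release.

>>> move_arm --targets '[[[0.35,-1,-3,25,0,0,0],[0.35,-1,-3,60,0,0,0],[0.35,-1,-3,95,0,0,0],[0.35,-1,-3,125,0,0,0],[0.35,-1,-3,143,0,0,0],[0.35,-1,-3,146,0,0,0],[0.35,-1,-3,146,0,0,0]]]'

```text
clock: 6.55
tool_pos: [0.4585, -0.2951, 0.0462]
eef_rot: [0.109, 0.994, 0.0, 0.0]
contact_force: [0.8, 0.0, -2.5]
opening: 0.489
finger_force: 35.0
```

>>> move_arm --targets '[[[0.75,0,0,0,0,0,0],[0.75,0,0,0,0,0,0],[0.75,0,0,0,0,0,0],[0.75,0,0,0,0,0,0],[0.75,0,0,-20,0,0,0],[0.75,0,0,-60,0,0,0],[0.75,0,0,-110,0,0,0],[0.75,0,0,-145,0,0,0],[0.75,0,0,-145,0,0,0]]]'

```text
clock: 7.68
tool_pos: [0.4594, -0.2964, 0.1933]
eef_rot: [0.11, 0.994, -0.001, 0.003]
contact_force: [0.0, -0.7, -0.6]
opening: 0.749
finger_force: 0.0
```

```bash
python3 - <<'E'
from h import *
import cv2
a=go((.4764,-.109,.18),-.02)
go((.4764,-.109,.038),-.02,a)
cv2.imwrite("pics/s3.png",cv2.resize(r.snapshot("scene")[120:300,60:300,::-1],(800,600),interpolation=2))
E
```

```text
at [ 0.4594 -0.2964  0.1933] row [ 24.5 186.6  12.9] [ -0.1   0.3 -11.5]
at [ 0.4764 -0.109   0.18  ] row [  0.   0. 142.] [0. 0. 0.]
```

View pics/s3.png

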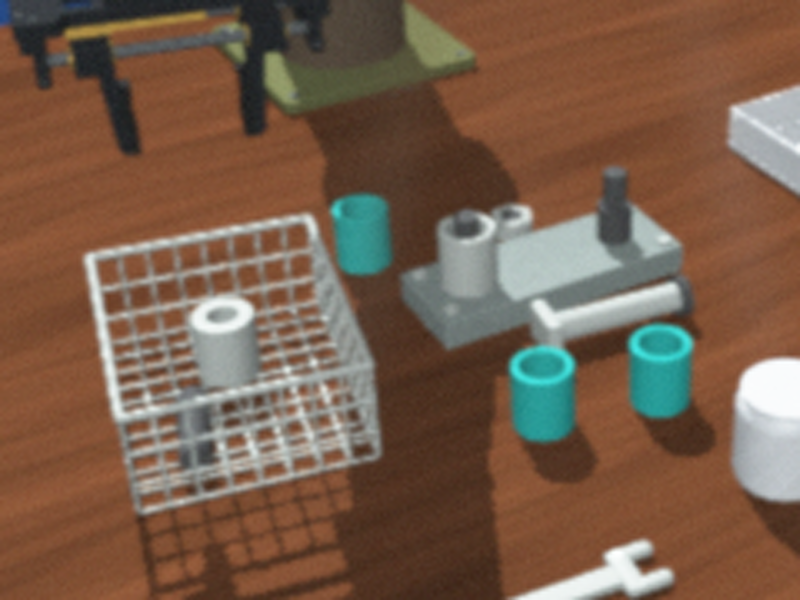

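The failed sleeve stands in the basket at crop (223,340) and the +y pin is now bare. The passed sleeve at (467,250) is next.

>>> move_arm --targets '[[[0.75,5,30,0,0,0,-2],[0.9,10,75,5,0,0,-5],[1,16,120,10,0,0,-8],[1,21,160,12,0,0,-11],[1,24,180,13,0,0,-11.5],[1,24,186,13,0,0,-11.5],[1,24,186,13,0,0,-11.5],[1,24,186,13,0,0,-11.5]]]'

```text
clock: 8.72
tool_pos: [0.4747, -0.1102, 0.1773]
eef_rot: [0.011, 1.0, -0.0, -0.0]
contact_force: [0.6, -0.7, -1.0]
opening: 0.998
finger_force: 0.0
```

```bash
python3 - <<'E'
from h import *
go((.4764,-.109,.038),-.02)
E
```

```text
at [ 0.4747 -0.1102  0.1773] row [ -1.8   1.3 139.3] [-0.  -0.  -0.1]
```

>>> move_arm --targets '[[[1,-2,1,30,0,0,0],[1,-2,1,65,0,0,0],[1,-2,1,100,0,0,0],[1,-2,1,130,0,0,0],[1,-2,1,139,0,0,0],[1,-2,1,139,0,0,0]]]'

```text
clock: 9.48
tool_pos: [0.4769, -0.1084, 0.0386]
eef_rot: [0.01, 1.0, -0.0, -0.0]
contact_force: [-0.0, -0.2, 0.0]
opening: 1.0
finger_force: 0.0
```

>>> move_arm --targets '[[[0.35,0,0,0,0,0,0],[0.35,0,0,0,0,0,0],[0.35,0,0,0,0,0,0],[0.35,0,0,0,0,0,0],[0.35,0,0,0,0,0,0],[0.35,0,0,0,0,0,0],[0.35,0,0,0,0,0,0]]]' --newtons 35

```text
clock: 10.35
tool_pos: [0.4771, -0.1086, 0.0389]
eef_rot: [0.01, 1.0, -0.0, 0.0]
contact_force: [-0.2, -2.8, 3.9]
opening: 0.49
finger_force: 35.0
```

>>> move_arm --targets '[[[0.35,0,0,-15,0,0,0],[0.35,0,0,-40,0,0,0],[0.35,0,0,-75,0,0,0],[0.35,0,0,-110,0,0,0],[0.35,0,0,-140,0,0,0],[0.35,0,0,-150,0,0,0],[0.35,0,0,-150,0,0,0]]]'

```text
clock: 11.22
tool_pos: [0.4768, -0.1076, 0.1883]
eef_rot: [0.01, 1.0, 0.0, -0.0]
contact_force: [0.2, 0.0, -3.1]
opening: 0.488
finger_force: 35.0
```

```bash
python3 - <<'E'
from h import *
import cv2
a=go((.455,.29,.19),0)
go((.455,.29,.016),0,a)
c=cv2.resize(r.snapshot("scene")[100:250,160:400,::-1],(800,500),interpolation=2)
d=cv2.resize(r.snapshot("top")[160:260,110:310,::-1],(800,400),interpolation=2)
cv2.imwrite("pics/s4.png",cv2.resize(np.vstack([c,d]),(534,600)))
E
```

```text
at [ 0.4768 -0.1076  0.1883] row [ 29.4 397.2  -1.5] [ 0.  -0.  -1.1]
at [0.455 0.29  0.19 ] row [  0.   0. 174.] [0. 0. 0.]
```

View pics/s4.png

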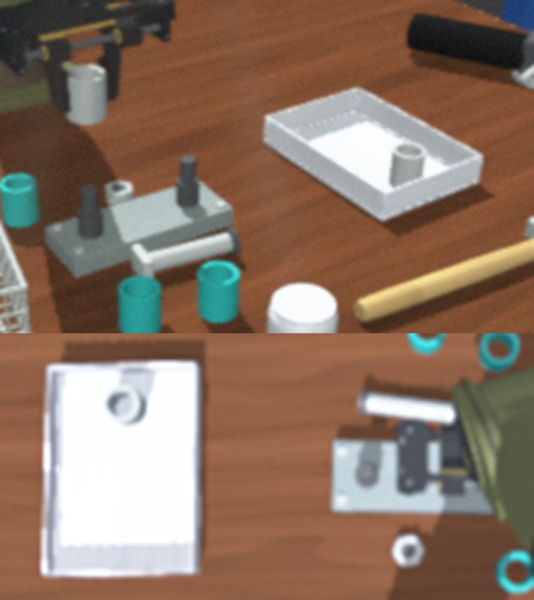

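The passed sleeve is held at (87,93) and both pins are bare. In the tray, the stock sleeve stands at (407,163), with the free end towards the robot. I'll carry it over.

>>> move_arm --targets '[[[0.35,2,30,0,0,0,0],[0.35,5,75,0,0,0,0],[0.35,8,125,0,0,0,0],[0.35,12,175,0,0,0,0],[0.35,16,225,0,0,0,0],[0.35,20,275,0,0,0,0],[0.35,25,325,0,0,0,-1],[0.35,29,370,0,0,0,-1],[0.35,31,395,0,0,0,-1],[0.35,31,402,0,0,0,-1]]]'

```text
clock: 12.58
tool_pos: [0.4525, 0.2964, 0.1874]
eef_rot: [-0.001, 1.0, -0.0, -0.001]
contact_force: [-0.4, -0.6, -3.0]
opening: 0.487
finger_force: 35.0
```

>>> move_arm --targets '[[[0.35,0,0,0,0,0,0],[0.35,0,0,30,0,0,0],[0.35,0,0,60,0,0,0],[0.35,0,0,80,0,0,0],[0.35,0,0,85,0,0,0],[0.35,0,0,85,0,0,0]]]'

```text
clock: 13.32
tool_pos: [0.4542, 0.2936, 0.1038]
eef_rot: [0.002, 1.0, -0.0, -0.0]
contact_force: [-0.6, 0.8, -3.0]
opening: 0.486
finger_force: 35.0
```

```bash
python3 - <<'E'
from h import *
import cv2
go((.4525,.295,.017),0)
c=cv2.resize(r.snapshot("scene")[100:220,250:410,::-1],(800,600),interpolation=2)
cv2.imwrite("pics/s5.png",c)
E
```

```text
at [0.4542 0.2936 0.1038] row [ 1.7  1.4 86.8] [-0.  -0.  -0.2]
```

View pics/s5.png

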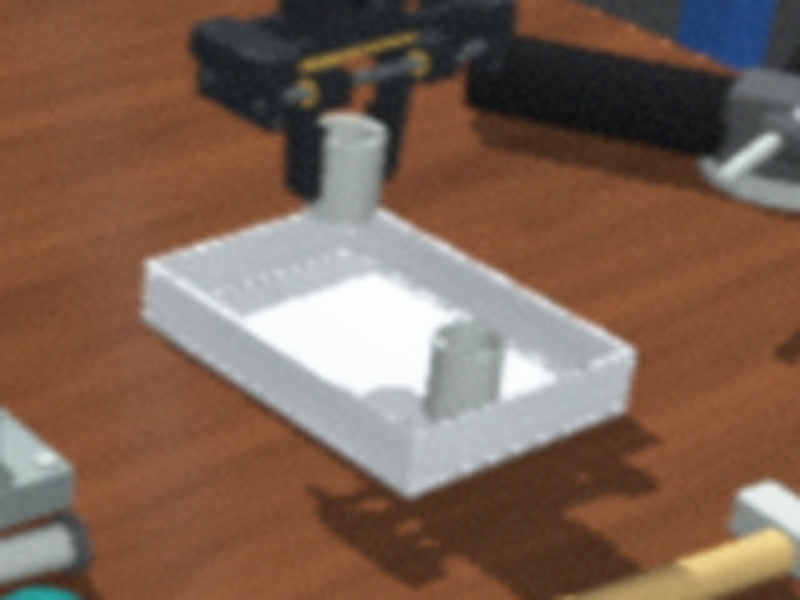

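```bash
python3 - <<'E'
from h import *
for p in((279.3,152.7),(376.5,169.7),(332.2,186)): print(ray("scene",p,.04).round(4))
E
```

```text
[0.3777 0.2135 0.04  ]
[0.6107 0.3865 0.04  ]
[0.6098 0.2178 0.04  ]
```

The tray centre comes out at (0.494, 0.300), so the spot is clear of the walls and the stock sleeve. The sleeve is upright in the gripper and I'll lower it.

>>> move_arm --targets '[[[0.35,2,2,25,0,0,0],[0.35,2,2,50,0,0,0],[0.35,2,2,70,0,0,0],[0.35,2,2,79,0,0,0],[0.35,2,2,82,0,0,0],[0.35,2,2,84,0,0,0],[0.35,2,2,85,0,0,0],[0.35,2,2,86,0,0,0],[0.35,2,2,86,0,0,0]]]'

```text
clock: 14.5
tool_pos: [0.4519, 0.2967, 0.0179]
eef_rot: [0.001, 1.0, 0.0, 0.0]
contact_force: [0.1, 0.5, -2.9]
opening: 0.488
finger_force: 35.0
```

>>> move_arm --targets '[[[0.35,0,0,0.5,0,0,0],[0.35,0,0,1,0,0,0],[0.35,0,0,1,0,0,0]]]'

```text
clock: 14.88
tool_pos: [0.4519, 0.2967, 0.0169]
eef_rot: [0.001, 1.0, 0.0, 0.0]
contact_force: [-1.0, 0.4, 0.3]
opening: 0.488
finger_force: 35.0
```

The weight is now off the wrist, so the sleeve is on the floor. I'll release it and rise straight up.

>>> move_arm --targets '[[[0.55,0,0,0,0,0,0],[0.65,0,0,0,0,0,0],[0.75,0,0,0,0,0,0],[0.75,0,0,0,0,0,0],[0.75,0,0,0,0,0,0],[0.75,0,0,-20,0,0,0],[0.75,0,0,-60,0,0,0],[0.75,0,0,-110,0,0,0],[0.75,0,0,-150,0,0,0],[0.75,0,0,-160,0,0,0]]]'

```text
clock: 16.12
tool_pos: [0.4529, 0.2975, 0.1791]
eef_rot: [0.001, 1.0, 0.001, 0.002]
contact_force: [-0.8, -0.7, 0.0]
opening: 0.745
finger_force: 0.0
```

>>> move_arm --targets '[[[0.75,0,0,0,0,0,0],[0.75,0,0,0,0,0,0],[0.75,0,0,0,0,0,0]]]'

```text
clock: 16.5
tool_pos: [0.4512, 0.2962, 0.1754]
eef_rot: [0.001, 1.0, -0.001, -0.001]
contact_force: [0.1, 0.2, 0.9]
opening: 0.748
finger_force: 0.0
```

```bash
python3 - <<'E'
from h import *
import cv2
cv2.imwrite("pics/s6.png",cv2.resize(r.snapshot("scene")[110:330,60:440,::-1],(800,463),interpolation=2))
E
```

```text
(no output)
```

View pics/s6.png

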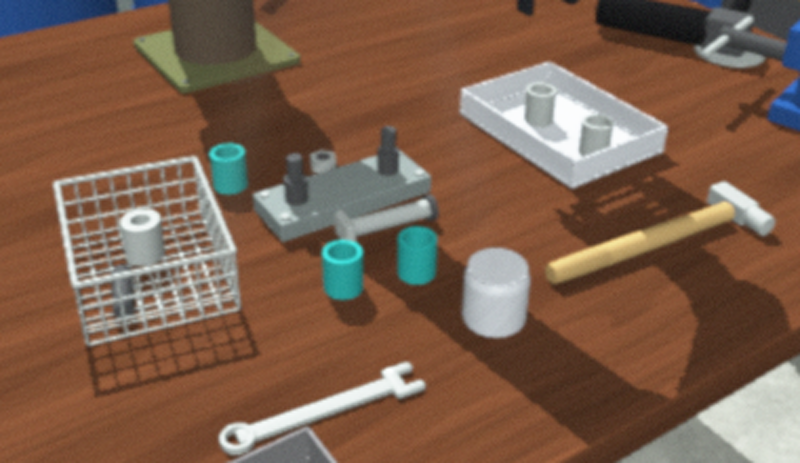

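The passed sleeve stands in the tray at (540,104) beside the upright stock sleeve at (596,134). The failed sleeve is in the basket at (141,235), and the bystanders look undisturbed.

```bash
python3 -c "
from plant import r
print(r.finish_job())"
```

```text
the job is handed in; nothing more can be done
None
```

The job is handed in (no verdict came back): the failed sleeve is in the reject basket, the passed sleeve stands upright in the tray beside the stock sleeve, and the last picture shows nothing else disturbed.

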